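# Tip the standing gift box into the packing frame

### The arm

A 7-joint arm with a two-finger parallel gripper is mounted at the origin on a cart in front of the work surface, level with it; the furniture and walls round the work are solid. World frame = base frame: x ahead of the robot, y to its left, z up, the work surface at z = 0. Lengths are in m, angles in rad, forces in N, time in s.
With the tool pointing down it reaches from about 0.35 to 0.9 m from the base axis. Payload 8.1 kg.
Tool frame: the origin (TCP) lies on the centre line of the jaws, within the pads' length; the fingertips stand 19 mm ahead of it and the grasp point (between the pads) is the TCP (arm.tip_reach is the distance from the TCP to the fingertips, in m); z points along the fingers, y is the line along which they close (so a half turn about z gives the same grasp; the last joint's range is limited). The gripper opens to 92 mm and grips with 3 to 60 N. Pads are 19 mm wide; open, the fingers measure 130 mm over their backs; the gripper's body (75 mm by 190 mm) begins 47 mm behind the grasp point.
Start: joints at [1.189, 0.434, 0.025, 1.573, -0.012, 1.134, -0.075], TCP at [0.172, -0.601, 0.246] pointing down, gripper open.
Joint ranges: [-2.62, 2.62], [-0.44, 2.09], [-1.27, 1.32], [0.08, 2.57], [-1.32, 4.46], [0.12, 2], [-2.74, 2.74]. Speed limits (rad/s): [2.22, 2.22, 3.01, 3.01, 3.14, 3.14, 3.14].

### API

Orientations are given as a rotation vector (axis times angle).
In Python, from cell import arm gives the robot as it stands.
- The arm moves only by the tool arm_command, never from a script. Its argument "targets" is a list that holds one entry, the list of rows, each a list of 6 numbers: the shift along the tool's x, y, z in m, then the turn, a rotation vector about the tool's x, y, z in rad. A call has 1 to 10 rows; each row shifts and turns the commanded pose from where the row before left it, along the tool's axes as they then stand; what a row does not reach is not made up. A row lasts 1/8 s, in which the tool goes at most 62.5 mm and 10.7 degrees, less where a joint would pass 70% of its speed; a pose out of reach is approached as far as the arm can. A call with a gripper value outside its range is refused whole. "jaw" is the finger opening in m, from 0 to 0.0918, set as the call begins (left out, the last holds). The fingers move at their own pace and stop on an object; "newtons" is the grip in N (left out, the last holds). Time passes only in rows, so rows that do not move let the fingers close. It gives the time, the measured TCP pose, the force, the opening and the grip force at its end, in the units of the state.
- arm.observe(): the state, without advancing time (a new reading comes with each control period).
- arm.get_image(name): name is "scene" or "top" or "wrist"; returns a dict with "pixels" (384x512x3 uint8, red, green, blue), "z_map" (384x512 float32, m along the optical axis (not along the pixel's ray), 0 where there is no reading), "fx", "fy", "cx", "cy" (pixels), "dist" ([k1, k2, p1, p2, k3] as OpenCV has them; the pictures are not rectified), "xyz" and "rotation" of the camera in the world; the wrist camera has in their place "T_tool_cam" (4x4, takes a point from camera to tool coordinates, whose origin is the TCP and whose axes are the flange's). Camera axes: x right, y down, z forward; pixel columns grow to the right and rows downward; lengths in m; the calibration is good to about 2 mm. A picture is of the moment at which its call begins: read the wrist's pose just before it.
- arm.sign_off(): hands the job in; it is judged then, once.
The state is a dict: "clock": time; "joints": joint angles; "dq": joint speeds; "joint_efforts": joint torques, N m; "position": TCP position; "ee_rot": TCP orientation; "force": force on the tool from outside, world axes, zero at the start; "ft_torque": the same for the moment, N m; "width": opening from 0.0 (shut) to 1.0 (fully open); "gripper_force": force on a finger pad.
Only numpy, scipy, OpenCV 4.12 (cv2) and the standard library are available. Lean on these libraries where they do the work, as an engineer would, in place of code of your own. Each camera call takes 0.05 s, during which the arm holds its last target. There are 200 camera calls.

### The job

The green gift box stands on its long side on the cork packing board. Push it along the board, still standing, until its foot is just over the near line of the white frame, then push it high up so that it tips over forwards and lands right way up (bow on top) wholly within the frame, ready for its label. Only push it, never lift it; if it lands across or outside the frame it is spoilt, and the jars and the tin round the board stay where they are.

Things in the scene. Friction and masses are not known exactly. Their poses are not given: they have to be found in the camera images.
- board: cork board, fixed, 300 x 200 x 6 mm, with a white painted frame. Origin: centre of its underside; x along the 300 mm length, the way the box is to go and tip; z up. The inside of the frame runs from x = 20 to 130 mm and y = -75 to 75 mm; its flat lines, 6 mm wide, lie outside that.
- gift: green box, gold ribbon, 72 x 112 x 35 mm, 0.15 kg (varies). Origin: centre of underside; x along the 72 mm side, y the 112 mm side, z out of the lid. Starts standing before the frame: x up, underside facing the frame, lid facing back (yaw a little off). The 14 mm bow on the lid is limp, no obstacle. Pushed within 20 mm of the board it slides standing; at 55 mm or more it tips over its foot.
- gift_foot_a (a point): one end (+y) of the edge (x = -36 mm) of the box's flat underside, 56 mm from the middle of that edge; while the box stands this foot edge rests on the board on the side nearer the frame, and the box tips about it
- gift_foot_b (a point): other end (-y) of the same foot edge of the box's flat underside, 56 mm from the middle of that edge
- gift_head_a (a point): +y end of the opposite edge (x = +36 mm) of the box's flat underside, 56 mm from the middle of that edge; up in the air while the box stands, ends farther along the board than the foot
- gift_head_b (a point): -y end of that opposite edge of the box's flat underside, 56 mm from the middle of that edge
- purple_jar: jam jar with purple lid, 62 mm wide, 82 mm tall, loose, beside the board; leave alone. Origin: centre of its underside, z up
- cream_jar: small jar with a cream lid, 50 mm wide, 60 mm tall, loose, beside the board; leave alone. Origin: centre of its underside, z up
- gold_tin: round golden tin, 65 mm wide, 36 mm tall, loose, beyond the frame's end of the board; leave alone. Origin: centre of its underside, z up
Not all that is in view belongs to the job. What is shaped like the gift but purple is not meant.

How it is judged:
By the outcome, as a careful person would: the job done as asked, in the order asked, and still so for the second after the job is handed in, with the robot touching nothing.
It also fails if it takes over 43 s, if anything falls off the work surface, if the arm or the gripper's body presses on something with over 40 N, if the wrist force passes 120 N, or if a joint passes its speed limit or range.

## Working session

There is one attempt and no reset: what is moved stays moved. The work goes in short steps, Python scripts to look and compute and a tool call to move; the robot and the scene stay as the last step left them, time stands still between calls to the robot, and variables do not carry over. Pictures are saved under pics/ and viewed, at most 10 in all, crops included, and the job is handed in when it is done.

Besides the shell and the picture viewer there is one more tool, called after "Emit:" as a command line: name --argument value ..., lists and objects as JSON in quotes. arm_command: Moves the arm, as the interface text tells. Its arguments: {"type":"object","properties":{"targets":{"type":"array","items":{"type":"array","items":{"type":"array","items":{"type":"number"}}}},"jaw":{"type":"number"},"newtons":{"type":"number"}},"required":["targets"]}

```bash
mkdir -p pics; ls; python3 - <<'E'
from cell import arm
import cv2,numpy as np
s=arm.observe();print(s['clock'],s['position'],s['ee_rot'],s['width'])
ims=[arm.get_image(n) for n in("scene","top")]
for n,i in zip(("scene","top"),ims):
    np.savez('pics/'+n,**i)
    cv2.imwrite(f'pics/{n}0.png',i['pixels'][...,::-1]);print(n,i['xyz'],i['rotation'],i['fx'],i['dist'])
E
```

```text
pics
0.0 [ 0.171817   -0.60041845  0.24493446] [-3.10961322e+00 -4.36235124e-01  5.68116860e-04] 0.9999429433562758
scene [ 0.16849034 -0.43913926  0.71717649] [-2.27660234  0.7918582  -0.33973891] 363.8367145243628 [-0.01910666  0.          0.          0.          0.        ]
top [0.46585882 0.0197138  0.93235438] [-2.14778398  2.16620535 -0.09078711] 486.0041993599613 [0.00995463 0.         0.         0.         0.        ]
```

View pics/scene0.png

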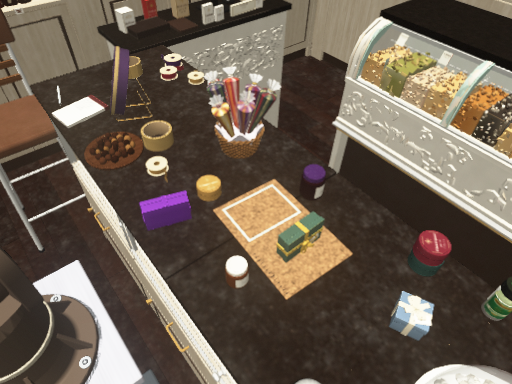

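View pics/top0.png

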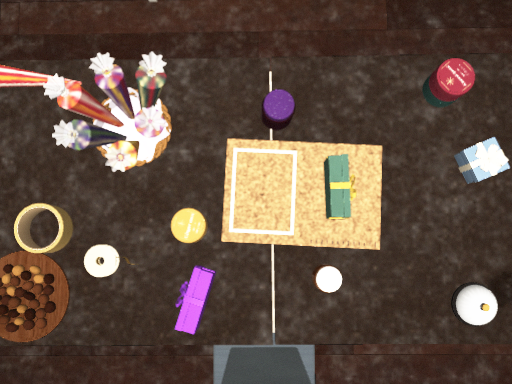

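The candidates for the gift:
- Green box standing on the cork, top px (340,187): this is the one.
- Purple box lying at (195,300): decoy.
- Blue gift at (482,160): no.
- Green/red jar at (448,85): no.

The bow points to the right, away from the frame, and the frame is on the left.

```bash
cat > h.py <<'E'
import cv2,numpy as np
from scipy.spatial.transform import Rotation as R
def ray(i,px,z):
    K=np.array([[i['fx'],0,i['cx']],[0,i['fy'],i['cy']],[0,0,1]],float)
    u=cv2.undistortPoints(np.array(px,float).reshape(-1,1,2),K,np.array(i['dist'],float))[:,0]
    r=np.array(i['rotation']); M=r if r.shape==(3,3) else R.from_rotvec(r).as_matrix()
    d=np.c_[u,np.ones(len(u))]@M.T; o=np.array(i['xyz'])
    return o+d*((z-o[2])/d[:,2])[:,None]
def proj(i,P):
    K=np.array([[i['fx'],0,i['cx']],[0,i['fy'],i['cy']],[0,0,1]],float)
    r=np.array(i['rotation']); M=R.from_rotvec(r).as_matrix()
    Pc=(np.array(P)-i['xyz'])@M
    return cv2.projectPoints(Pc,np.zeros(3),np.zeros(3),K,np.array(i['dist'],float))[0][:,0]
def depthpts(i,mask):
    v,u=np.nonzero(mask&(i['z_map']>0)); z=i['z_map'][v,u]
    K=np.array([[i['fx'],0,i['cx']],[0,i['fy'],i['cy']],[0,0,1]],float)
    n=cv2.undistortPoints(np.c_[u,v].astype(float).reshape(-1,1,2),K,np.array(i['dist'],float))[:,0]
    return (np.c_[n,np.ones(len(n))]*z[:,None])@R.from_rotvec(np.array(i['rotation'])).as_matrix().T+i['xyz']
def mask(i,lo,hi,box):
    h=cv2.cvtColor(i['pixels'],cv2.COLOR_RGB2HSV); m=cv2.inRange(h,lo,hi); k=np.zeros_like(m); x0,y0,x1,y1=box; k[y0:y1,x0:x1]=1
    return m*k
E
python3 - <<'E'
from h import *
i=dict(np.load('pics/top.npz'))
h=cv2.cvtColor(i['pixels'],cv2.COLOR_RGB2HSV)
def big(m):
    return max(cv2.findContours(m,cv2.RETR_EXTERNAL,cv2.CHAIN_APPROX_NONE)[0],key=cv2.contourArea)
# board
m=mask(i,(0,0,90),(180,255,255),(215,130,392,260)); m=cv2.morphologyEx(m,cv2.MORPH_CLOSE,np.ones((9,9))); m=cv2.morphologyEx(m,cv2.MORPH_OPEN,np.ones((15,15)))
c=big(m); P=ray(i,c,.006)[:,:2]*1000; r=cv2.minAreaRect(P.astype(np.float32)); print('board',r,cv2.boxPoints(r))
m=mask(i,(0,0,190),(180,70,255),(224,142,306,242)); c=big(m);P=ray(i,c,.006)[:,:2]*1000; r=cv2.minAreaRect(P.astype(np.float32));print('frame outer',r)
# green
m=mask(i,(60,40,20),(100,255,160),(315,145,365,228)); D=depthpts(i,m>0); print(len(D),np.percentile(D[:,2],[5,50,90,95]))
T=D[D[:,2]>.07]; r=cv2.minAreaRect((T[:,:2]*1000).astype(np.float32)); print('top',r,T[:,2].mean())
for n,b,z,lo,hi in(('purple',(255,80,300,140),.082,(120,60,20),(150,255,255)),('cream',(310,260,348,298),.06,(0,0,150),(180,255,255)),('gold',(165,200,212,250),.036,(10,90,90),(35,255,255))):
    c=big(mask(i,lo,hi,b)); (x,y),rr=cv2.minEnclosingCircle((ray(i,c,z)[:,:2]*1000).astype(np.float32)); print(n,x,y,rr)
E
```

```text
board ((564.828369140625, -65.08720397949219), (302.5169982910156, 202.54856872558594), 86.67338562011719) [[ 454.94754 -210.21411]
 [ 657.1548  -221.96756]
 [ 674.7092    80.0397 ]
 [ 472.50195   91.79315]]
frame outer ((569.0147705078125, 8.872161865234375), (125.16243743896484, 164.980712890625), 86.7002944946289)
321 [0.01850806 0.05051605 0.07354328 0.07498567]
top ((564.7021484375, -120.41117858886719), (100.29906463623047, 23.528324127197266), 1.2404415607452393) 0.07362252433435275
purple 714.9169311523438 -19.504838943481445 29.60135269165039
cream 404.3577880859375 -104.66100311279297 23.73528289794922
gold 502.5133056640625 146.9790802001953 34.79869842529297
```

```bash
cat > t.py <<'E'
# plan to a target in board coords (mm): x,y,z above table of the TCP, tilt deg (fingertips leading towards board +x)
import sys; from h import *; from cell import arm
B0=np.array([564.8,-65.1]); a=np.radians(86.68); bx=np.array([np.cos(a),np.sin(a)]); by=np.array([-bx[1],bx[0]])
def b2w(x,y): return B0+x*bx+y*by
def w2b(p): d=np.array(p)[...,:2]-B0; return np.stack([d@bx,d@by],-1)
def Rt(tilt,yaw=0):
    X=np.r_[bx,0];Z=np.array([0,0,-1.]);Y=np.cross(Z,X)
    M=np.c_[X,Y,Z]; M=R.from_rotvec(np.radians(yaw)*np.array([0,0,1])).as_matrix()@M
    return R.from_matrix(M)*R.from_rotvec([0,np.radians(tilt),0])
def plan(x,y,z,tilt,yaw=0):
    s=arm.observe(); p=np.array(s['position'])*1000; Q=R.from_rotvec(s['ee_rot'])
    print('t',s['clock'],'board',w2b(p).round(1),'z',p[2].round(1),'F',np.round(s['force'],2),'J',np.round(s['joints'],2))
    w=np.r_[b2w(x,y),z]-p
    T=Rt(tilt,yaw); print('shift first(tool now)',(Q.inv().apply(w)/1000).round(4),'then turn',(Q.inv()*T).as_rotvec().round(4))
if __name__=='__main__': plan(*map(float,sys.argv[1:]))
E
python3 t.py -150 -3 210 0
```

```text
t 0.1 board [-557.2  361.3] z 245.0 F [-0.71 -0.19 -0.58] J [ 1.19  0.44  0.02  1.57 -0.01  1.13 -0.08]
shift first(tool now) [ 0.4784 -0.264   0.0353] then turn [-1.3000e-03 -7.0000e-04 -1.2341e+00]
```

Emit:
arm_command --targets '[[[0.048,-0.0264,0.0035,0,0,-0.1234],[0.0443,-0.0313,0.0035,0,0,-0.1234],[0.04,-0.037,0.0035,0,0,-0.1234],[0.035,-0.041,0.0035,0,0,-0.1234],[0.03,-0.045,0.0035,0,0,-0.1234],[0.025,-0.048,0.0035,0,0,-0.1234],[0.019,-0.051,0.0035,0,0,-0.1234],[0.012,-0.053,0.0035,0,0,-0.1234],[0.006,-0.054,0.0035,0,0,-0.1234],[0,-0.054,0.0035,0,0,-0.1234]]]' --jaw 0.072

```text
clock: 1.35
position: [0.0458, -0.1988, 0.2104]
ee_rot: [2.279, 2.162, -0.0]
force: [-1.1, -1.5, -0.0]
width: 0.784
gripper_force: 0.0
```

```bash
python3 t.py -150 -3 210 0
```

```text
t 1.35 board [-163.5  510.3] z 210.4 F [-1.07 -1.53 -0.01] J [ 1.12 -0.27 -0.03  2.46 -0.01  0.95  1.04]
shift first(tool now) [1.070e-02 5.134e-01 5.000e-04] then turn [0.0002 0.0003 0.0055]
```

Emit:
arm_command --targets '[[[0.001,0.0513,0,0,0,0.0006],[0.001,0.0513,0,0,0,0.0006],[0.001,0.0513,0,0,0,0.0006],[0.001,0.0513,0,0,0,0.0006],[0.001,0.0513,0,0,0,0.0006],[0.001,0.0513,0,0,0,0.0006],[0.001,0.0513,0,0,0,0.0006],[0.001,0.0513,0,0,0,0.0006],[0.001,0.0513,0,0,0,0.0006],[0.001,0.0513,0,0,0,0.0006]]]'

```text
clock: 2.6
position: [0.5613, -0.2214, 0.2102]
ee_rot: [-2.291, -2.148, 0.001]
force: [-0.1, -1.3, 0.8]
width: 0.786
gripper_force: 0.0
```

```bash
cat > w.py <<'E'
from t import *
def wrist(name):
    s=arm.observe(); i=arm.get_image('wrist'); T=np.array(i['T_tool_cam']); Q=R.from_rotvec(s['ee_rot'])
    i['xyz']=Q.apply(T[:3,3])+s['position']; i['rotation']=(Q*R.from_matrix(T[:3,:3])).as_rotvec()
    cv2.imwrite(f'pics/{name}.png',i['pixels'][...,::-1]); np.savez('pics/'+name,**i); return i
E
python3 - <<'E'
from w import *
plan(-150,-3,210,0); i=wrist('w1'); print(i['xyz'])
E
```

```text
t 2.6 board [-156.2   -5.6] z 210.2 F [-0.11 -1.27  0.85] J [ 0.6   0.47 -0.45  1.64  0.23  1.08  0.02]
shift first(tool now) [ 0.0062 -0.0026  0.0002] then turn [-0.0008 -0.     -0.0065]
[ 0.56689125 -0.14049667  0.34887093]
```

View pics/w1.png

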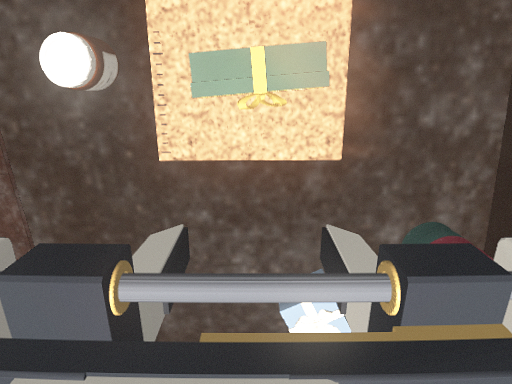

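The close view confirms the green box standing at px (190–328, 42–98). Its bow is at (261,100), facing back toward the gripper.

```bash
python3 - <<'E'
from w import *
i=dict(np.load('pics/w1.npz'))
m=mask(i,(60,30,20),(100,255,200),(170,20,350,130)); c=np.vstack(cv2.findContours(m,cv2.RETR_EXTERNAL,cv2.CHAIN_APPROX_NONE)[0])
for z in(.078,.006):
  P=w2b(ray(i,c,z)[:,:2]*1000); print(z,cv2.minAreaRect(P.astype(np.float32)),cv2.boxPoints(cv2.minAreaRect(P.astype(np.float32))).round(1).tolist())
D=depthpts(i,m>0)*1000; D=D[D[:,2]>70]; print(len(D),D[:,2].mean(),cv2.minAreaRect(w2b(D).astype(np.float32)))
plan(-110,-3,40,20); plan(-150,-3,210,20)
E
```

```text
0.078 ((-64.95545959472656, 21.057273864746094), (32.876373291015625, 48.692413330078125), 4.157222747802734) [[-83.0999984741211, 44.099998474121094], [-79.5999984741211, -4.400000095367432], [-46.79999923706055, -2.0], [-50.29999923706055, 46.5]]
0.006 ((-62.245933532714844, 28.37006950378418), (41.6152229309082, 61.63531494140625), 4.157222747802734) [[-85.19999694824219, 57.599998474121094], [-80.80000305175781, -3.9000000953674316], [-39.29999923706055, -0.8999999761581421], [-43.70000076293945, 60.599998474121094]]
291 76.29987650808725 ((-64.74586486816406, 21.190814971923828), (33.34953308105469, 48.90308380126953), 4.151307106018066)
t 2.65 board [-154.9  -11.4] z 209.9 F [ 6.82 -0.68  1.41] J [ 0.6   0.48 -0.45  1.63  0.23  1.08  0.02]
shift first(tool now) [ 0.0446 -0.0092  0.17  ] then turn [ 0.0045  0.3473 -0.004 ]
t 2.65 board [-154.9  -11.4] z 209.9 F [ 6.82 -0.68  1.41] J [ 0.6   0.48 -0.45  1.63  0.23  1.08  0.02]
shift first(tool now) [ 0.0049 -0.0084 -0.0001] then turn [ 0.0045  0.3473 -0.004 ]
```

Emit:
arm_command --targets '[[[0.008,-0.001,0.02,0,0.1158,0],[0.008,-0.001,0.02,0,0.1158,0],[0.008,0,0.02,0,0.1158,0],[0,0,0,0,0,0],[0,0,0,0,0,0]]]'

```text
clock: 3.28
position: [0.5602, -0.1903, 0.1548]
ee_rot: [-2.102, -1.973, -0.367]
force: [-0.5, -0.7, 0.6]
width: 0.784
gripper_force: 0.0
```

```bash
cat > box.py <<'E'
from w import *
def box(name,z=.078):
    i=wrist(name); m=mask(i,(50,25,20),(100,255,255),(100,0,420,384))
    n,l,st,ce=cv2.connectedComponentsWithStats(m); print([(st[k].tolist()) for k in range(1,n) if st[k][4]>150])
    D=depthpts(i,m>0)*1000; T=D[(D[:,2]>z*1000-4)&(D[:,2]<z*1000+8)]; P=w2b(T); ok=(abs(P[:,0])<150)&(abs(P[:,1])<95); r=cv2.minAreaRect(P[ok].astype(np.float32))
    print('depth top',len(P),T[:,2].mean(),r,cv2.boxPoints(r).round(1).tolist())
    b=w2b(depthpts(i,mask(i,(8,60,110),(30,255,255),(0,0,512,384))>0)*1000); print('cork y-range',np.percentile(b[:,1],[2,98]),'x',np.percentile(b[:,0],[1,99]))
    return i
E
python3 - <<'E'
from box import *
plan(-110,-6,32,20); box('w2')
E
```

```text
t 3.275 board [-125.3   -2.7] z 154.8 F [-0.47 -0.66  0.59] J [ 0.8   0.62 -0.57  1.64 -0.02  1.04  0.25]
shift first(tool now) [-0.0272  0.0032  0.1207] then turn [ 0.0024  0.0035 -0.005 ]
[[269, 127, 71, 50, 2923], [188, 133, 69, 51, 2953]]
depth top 5751 75.80579044839166 ((-62.686920166015625, -9.21346664428711), (33.84587478637695, 111.95040893554688), 4.286830902099609) [[-83.69999694824219, 45.29999923706055], [-75.4000015258789, -66.30000305175781], [-41.599998474121094, -63.79999923706055], [-50.0, 47.900001525878906]]
cork y-range [-115.74204582   96.69905703] x [-151.17270119  100.12367198]
```

View pics/w2.png

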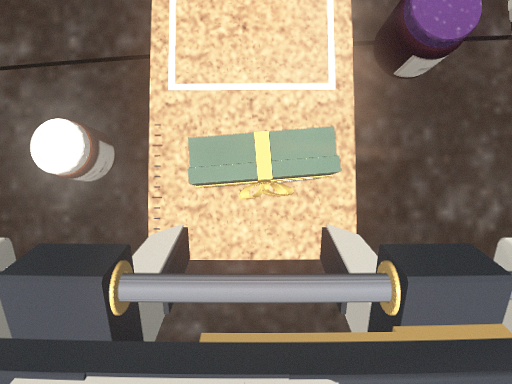

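```bash
python3 - <<'E'
from w import *
i=dict(np.load('pics/w2.npz'))
m=mask(i,(0,0,200),(180,60,255),(190,75,320,100)); v,u=np.nonzero(m); 
P=w2b(ray(i,np.c_[u,v],.006)*1000); print('near line x',np.percentile(P[:,0],[2,50,98]), np.polyfit(P[:,1],P[:,0],1))
for lo,hi,b in(((0,0,200),(180,60,255),(165,0,180,80)),((0,0,200),(180,60,255),(326,0,338,80))):
  v,u=np.nonzero(mask(i,lo,hi,b));P=w2b(ray(i,np.c_[u,v],.006)*1000);print('side y',np.percentile(P[:,1],[2,50,98]))
a=np.radians(4.3); n=np.array([np.cos(a),np.sin(a)])
c=np.array([-62.7,-9.2]); p=c-n*(17.5+15.4+14); print(p)
plan(p[0],p[1],32,20,4.3)
E
```

```text
near line x [ 9.73732241 13.98409621 22.15030893] [7.12335522e-03 1.40588123e+01]
side y [73.36333779 77.03387163 80.34662568]
side y [-82.71729676 -79.11091917 -75.66394103]
[-109.46798276  -12.71650229]
t 3.325 board [-124.9   -3. ] z 155.3 F [0.4  1.21 0.7 ] J [ 0.8   0.62 -0.57  1.64 -0.02  1.04  0.25]
shift first(tool now) [-0.0272  0.0095  0.1213] then turn [ 0.0286  0.0039 -0.0745]
```

Emit:
arm_command --targets '[[[-0.0068,0.0024,0.0303,0,0,0],[-0.0068,0.0024,0.0303,0,0,0],[-0.0068,0.0024,0.0303,0,0,0],[-0.0068,0.0024,0.0303,0.0286,0.0039,-0.0745],[0,0,0,0,0,0],[0,0,0,0,0,0]]]'

```text
clock: 4.08
position: [0.5715, -0.1753, 0.0327]
ee_rot: [-2.015, -2.046, -0.357]
force: [-0.5, -1.3, 0.4]
width: 0.787
gripper_force: 0.0
```

```bash
python3 - <<'E'
from w import *
plan(-109.5,-12.7,32,20,4.3)
a=np.radians(4.3); plan(-109.5+20*np.cos(a),-12.7+20*np.sin(a),32,20,4.3)
E
```

```text
t 4.075 board [-109.6  -13. ] z 32.7 F [-0.53 -1.26  0.41] J [ 0.74  0.79 -0.54  1.69  0.06  0.86  0.29]
shift first(tool now) [-0.0001 -0.0003  0.0007] then turn [ 0.0011 -0.001  -0.0017]
t 4.075 board [-109.6  -13. ] z 32.7 F [-0.53 -1.26  0.41] J [ 0.74  0.79 -0.54  1.69  0.06  0.86  0.29]
shift first(tool now) [ 0.0187 -0.0004  0.0075] then turn [ 0.0011 -0.001  -0.0017]
```

Emit:
arm_command --targets '[[[0.0047,0,0.0018,0,0,0],[0.0047,0,0.0017,0,0,0],[0.0047,0,0.0017,0,0,0],[0.0047,0,0.0017,0,0,0],[0.0047,0,0.0017,0,0,0],[0.0047,0,0.0017,0,0,0],[0.0047,0,0.0017,0,0,0],[0.0047,0,0.0017,0,0,0],[0,0,0,0,0,0]]]'

```text
clock: 5.2
position: [0.5697, -0.1345, 0.031]
ee_rot: [-2.011, -2.045, -0.356]
force: [-1.3, 0.0, -0.6]
width: 0.784
gripper_force: 0.1
```

```bash
python3 - <<'E'
from box import *
box('w3'); a=np.radians(4.3);plan(-109.5+40*np.cos(a),-12.7+40*np.sin(a),32,20,4.3)
E
```

```text
[[272, 139, 144, 98, 13287], [100, 140, 141, 97, 13113]]
depth top 25902 75.78433850518911 ((-51.611793518066406, -9.05343246459961), (66.56836700439453, 112.03645324707031), 4.377403736114502) [[-89.0999984741211, 44.29999923706055], [-80.5, -67.4000015258789], [-14.100000381469727, -62.400001525878906], [-22.700000762939453, 49.29999923706055]]
cork y-range [-96.50533304  95.26343258] x [-114.89221608   80.45338872]
t 5.25 board [-69.3  -8.8] z 30.9 F [1.23 0.02 0.38] J [ 0.69  0.78 -0.55  1.74  0.05  0.81  0.24]
shift first(tool now) [ 0.      0.0009 -0.0012] then turn [-0.0016 -0.0029 -0.0012]
```

View pics/w3.png

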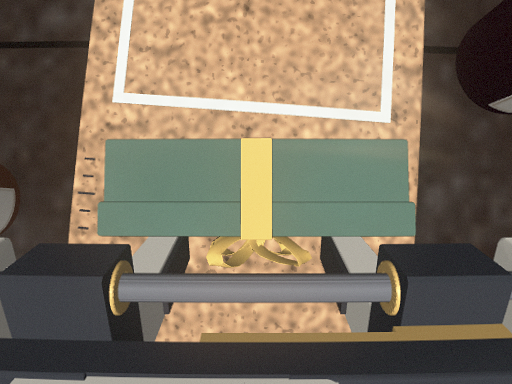

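The box is still standing, with its front edge at row ~139. The near line is at rows 100–118. The box is flush on both fingers.

```bash
cat > m.py <<'E'
from w import *
def edges(i,colsL,colsR,r0,r1,z=.078):
    m=mask(i,(50,25,20),(100,255,255),(60,r0,460,r1)); out=[]
    for c in(colsL,colsR):
        rows=np.nonzero(m[:,c])[0]; out+=[(c,rows.min()),(c,rows.max())]
    print(out, w2b(ray(i,np.array(out),z)*1000).round(1).tolist())
    for r in (160,): 
        cs=np.nonzero(m[r])[0]; print('ends',cs.min(),cs.max(),w2b(ray(i,[(cs.min(),r),(cs.max(),r)],z)*1000).round(1).tolist())
E
python3 - <<'E'
from m import *
i=dict(np.load('pics/w3.npz')); print(i['xyz'])
edges(i,130,390,120,245)
# near line at the columns
g=[]
for c in(150,260,370):
    col=i['pixels'][80:130,c].astype(int).min(1); r=np.nonzero(col>190)[0]+80; g.append((c,r.mean())); 
print(g,w2b(ray(i,g,.006)*1000).round(1).tolist())
E
```

```text
[ 0.5696826  -0.10643052  0.18941359]
[(130, np.int64(140)), (130, np.int64(235)), (390, np.int64(140)), (390, np.int64(235))] [[-22.6, 38.0], [-55.6, 35.0], [-15.9, -53.0], [-49.0, -54.8]]
ends 105 407 [[-30.3, 46.2], [-22.5, -59.4]]
[(150, np.float64(99.5)), (260, np.float64(107.0)), (370, np.float64(115.5))] [[13.8, 57.9], [13.8, -6.2], [13.8, -70.2]]
```

Emit:
arm_command --targets '[[[0.0042,0,0.0015,0,0,0],[0.0042,0,0.0015,0,0,0],[0.0042,0,0.0015,-0.0037,0,0.0101],[0.0042,0,0.0015,-0.0037,0,0.0101],[0.0042,0,0.0015,-0.0037,0,0.0101],[0.0042,0,0.0015,-0.0037,0,0.0101],[0.0042,0,0.0015,-0.0037,0,0.0101],[0.0042,0,0.0015,-0.0037,0,0.0101],[0.0042,0,0.0015,-0.0037,0,0.0101],[0,0,0,0,0,0]]]'

```text
clock: 6.5
position: [0.5702, -0.0947, 0.0315]
ee_rot: [-2.093, -1.973, -0.37]
force: [0.4, -0.3, -0.2]
width: 0.785
gripper_force: 0.0
```

```bash
python3 - <<'E'
from m import *
i=wrist('w4')
edges(i,130,390,100,245)
plan(-28,-5,32,20,0)
E
```

```text
[(130, np.int64(139)), (130, np.int64(234)), (390, np.int64(140)), (390, np.int64(234))] [[21.1, 36.3], [-12.2, 35.8], [20.6, -55.3], [-12.4, -54.6]]
ends 106 406 [[13.7, 44.8], [13.5, -60.8]]
t 6.55 board [-29.5  -7.1] z 31.4 F [ 1.11 -0.01 -0.76] J [ 0.64  0.75 -0.54  1.8   0.01  0.73  0.14]
shift first(tool now) [ 0.0016 -0.0021  0.    ] then turn [-0.0009 -0.0024 -0.0016]
```

View pics/w4.png

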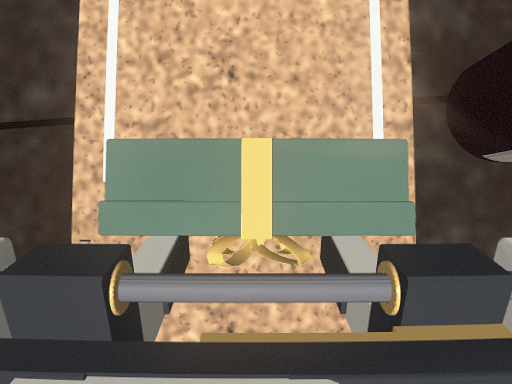

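The box stands square, with its foot near x≈24 mm. I'll nudge it 4 mm more, then back off and raise the tool.

Emit:
arm_command --targets '[[[0.0038,0,0.0014,0,0,0],[0,0,0,0,0,0],[-0.028,0,-0.0103,0,0,0],[-0.019,0,-0.0068,0,0,0],[0.0171,0,-0.047,0,0,0],[0,0,0,0,0,0],[0,0,0,0,0,0]]]'

```text
clock: 7.42
position: [0.5674, -0.1416, 0.0811]
ee_rot: [-2.094, -1.972, -0.37]
force: [0.1, -0.2, -1.0]
width: 0.785
gripper_force: 0.0
```

```bash
python3 - <<'E'
from m import *
i=wrist('w5'); m=mask(i,(50,25,20),(100,255,255),(60,0,460,245)); ys,xs=np.nonzero(m); print(xs.min(),xs.max(),ys.min(),ys.max())
c0,c1=xs.min()+25,xs.max()-25
edges(i,c0,c1,0,245)
D=depthpts(i,m>0)*1000;print(np.percentile(D[:,2],[5,50,95]))
# near line & side lines
for z in(.006,): 
  mm=mask(i,(0,0,190),(180,60,255),(60,0,450,240)); v,u=np.nonzero(mm); P=w2b(ray(i,np.c_[u,v],z)*1000); 
  for s in(1,-1):
    q=P[(abs(P[:,1]-s*78)<12)]; print('side',len(q),q.mean(0).round(1),np.percentile(q[:,0],[1,99]).round(1))
plan(-75,-6,86,0,0)
E
```

```text
147 445 63 244Traceback (most recent call last):
  File "<stdin>", line 4, in <module>
  File "m.py", line 5, in edges
    rows=np.nonzero(m[:,c])[0]; out+=[(c,rows.min()),(c,rows.max())]
                                         ~~~~~~~~^^
    return umr_minimum(a, axis, None, out, keepdims, initial, where)
ValueError: zero-size array to reduction operation minimum which has no identity
```

View pics/w5.png

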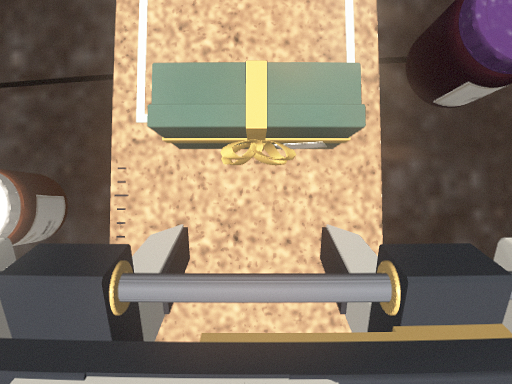

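Now the top face spans rows 63–128 and cols 148–365, and the near line's left end is visible at (140,120).

```bash
python3 - <<'E'
from m import *
i=dict(np.load('pics/w5.npz'))
p=[(155,63.5),(358,63.5),(150,128),(363,128)]
print('top',w2b(ray(i,p,.078)*1000).round(1).tolist())
print('line outer end',i['pixels'][112:128,140].min(1),w2b(ray(i,[(140,122.5)],.006)*1000).round(1))
j=arm.get_image('top'); m=mask(j,(50,40,20),(100,255,160),(255,145,345,240)); v,u=np.nonzero(m); print(u.min(),u.max(),v.min(),v.max())
cv2.imwrite('pics/top5.png',cv2.resize(j['pixels'][130:260,210:390,::-1],None,fx=4,fy=4,interpolation=cv2.INTER_CUBIC))
D=w2b(depthpts(j,(m>0))*1000);z=depthpts(j,m>0)[:,2]; T=D[z>.07]; print('top cam box',np.percentile(T,[3,97],axis=0).round(1).tolist())
plan(-60,-6,86,0,0)
E
```

```text
top [[23.2, 43.8], [23.0, -60.9], [-10.5, 45.7], [-10.7, -62.6]]
line outer end [253 253 253 253 253 253 253 253 254 253 202 147 156 157 161 171] [[10.4 77. ]]
287 309 154 215
top cam box [[4.1, -59.5], [27.0, 48.1]]
t 7.525 board [-75.9  -6.4] z 80.3 F [-0.53  0.28 -0.31] J [ 0.72  0.7  -0.56  1.74  0.    0.86  0.2 ]
shift first(tool now) [ 0.0169 -0.0005  0.0002] then turn [-0.0026 -0.3516 -0.002 ]
```

View pics/top5.png

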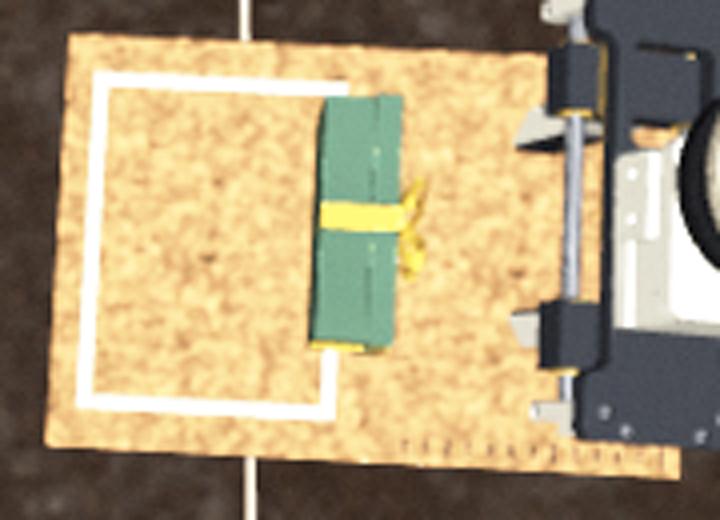

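Emit:
arm_command --targets '[[[0.0014,0,-0.0038,0,0,0],[0.0188,0,0.0068,0,0,0],[0.0188,0,0.0068,0,0,0],[0,0,0,0,0,0],[0.0047,0,0.0017,0,0,0],[0.0047,0,0.0017,0,0,0],[0.0047,0,0.0017,0,0,0],[0.0047,0,0.0017,0,0,0],[0,0,0,0,0,0]]]'

```text
clock: 8.65
position: [0.5711, -0.081, 0.0856]
ee_rot: [-2.093, -1.973, -0.37]
force: [-0.3, -0.9, 0.6]
width: 0.787
gripper_force: 0.2
```

```bash
cat > v.py <<'E'
from m import *
import sys
plan(-10,-6,84,20,0)
i=wrist(sys.argv[1]); j=arm.get_image('scene'); np.savez('pics/s'+sys.argv[1],**j)
a=cv2.resize(i['pixels'],(400,300)); b=cv2.resize(j['pixels'][150:310,190:390],(375,300),interpolation=cv2.INTER_CUBIC)
cv2.imwrite('pics/v'+sys.argv[1]+'.png',np.hstack([a,b])[...,::-1])
E
python3 v.py w6
```

```text
t 8.65 board [-15.5  -7.3] z 85.6 F [-0.33 -0.93  0.6 ] J [ 0.64  0.67 -0.57  1.78 -0.01  0.81  0.12]
shift first(tool now) [ 0.0046 -0.0013  0.0034] then turn [-0.0008 -0.0024 -0.0014]
```

View pics/vw6.png

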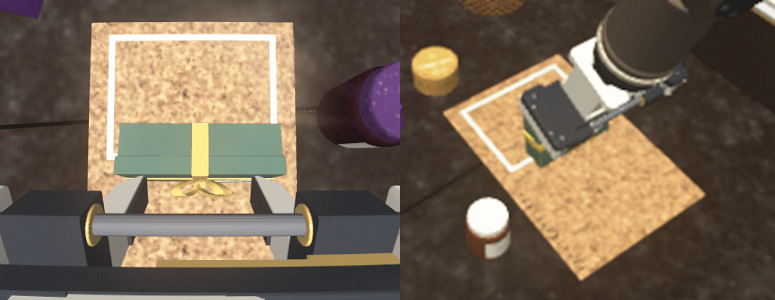

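The box's head is ahead of its foot and it is leaning; I'll keep going with the high push.

Emit:
arm_command --targets '[[[0.0047,0,0.0017,0,0,0],[0.0047,0,0.0017,0,0,0],[0.0047,0,0.0017,0,0,0],[0.0047,0,0.0017,0,0,0],[0.0047,0,0.0017,0,0,0],[0.0047,0,0.0017,0,0,0]]]'

```text
clock: 9.5
position: [0.5729, -0.0512, 0.0857]
ee_rot: [-2.094, -1.973, -0.37]
force: [0.1, 0.3, 0.2]
width: 0.788
gripper_force: 0.0
```

```bash
python3 v.py w7
```

```text
t 9.5 board [14.4 -7.3] z 85.7 F [0.1  0.27 0.19] J [ 0.59  0.66 -0.57  1.8  -0.02  0.79  0.07]
shift first(tool now) [-0.0235 -0.0013 -0.0068] then turn [-0.0008 -0.0022 -0.0019]
```

View pics/vw7.png

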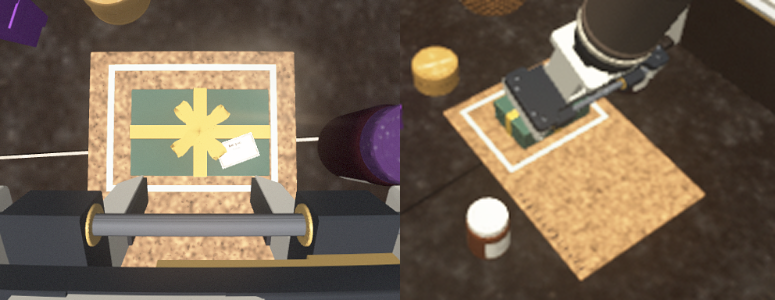

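The box tipped and landed bow up, wholly inside the frame: box at (131–270, 88–176) within the frame at (108–276, 66–190). I'll withdraw the arm.

Emit:
arm_command --targets '[[[-0.02,0,-0.045,0,0,0],[-0.03,0,-0.045,0,0,0],[-0.04,0,-0.03,0,0,0],[-0.04,0,-0.01,0,0,0],[-0.03,0,0,0,0,0],[0,0,0,0,0,0],[0,0,0,0,0,0],[0,0,0,0,0,0]]]'

```text
clock: 10.6
position: [0.5618, -0.2443, 0.1529]
ee_rot: [-2.091, -1.974, -0.371]
force: [0.5, -0.1, -0.1]
width: 0.783
gripper_force: 0.0
```

```bash
python3 - <<'E'
from m import *
j=arm.get_image('top'); plan(-100,0,200,20)
m=mask(j,(50,40,20),(100,255,200),(225,145,320,240)); D=depthpts(j,m>0); z=np.median(D[:,2]); v,u=np.nonzero(m)
P=w2b(ray(j,np.c_[u,v],.041)*1000); print('box',z,cv2.minAreaRect(P.astype(np.float32)),P.min(0),P.max(0))
for n,b,zz,lo,hi in(('purple',(255,80,300,140),.082,(120,60,20),(150,255,255)),('cream',(310,260,348,298),.06,(0,0,150),(180,255,255)),('gold',(165,200,212,250),.036,(10,90,90),(35,255,255))):
    c=max(cv2.findContours(mask(j,lo,hi,b),0,1)[0],key=cv2.contourArea); (x,y),rr=cv2.minEnclosingCircle((ray(j,c,zz)[:,:2]*1000).astype(np.float32)); print(n,x,y,rr)
E
```

```text
t 10.65 board [-179.3   -7.3] z 153.0 F [-0.64 -0.1  -0.42] J [ 0.84  0.67 -0.55  1.56 -0.    1.11  0.32]
shift first(tool now) [ 0.0907 -0.0073 -0.0168] then turn [-0.0012 -0.0027  0.0002]
box 0.04024549200644878 ((66.01760864257812, -6.848575592041016), (111.0311279296875, 68.52491760253906), 89.94343566894531) [ 31.72379738 -62.37333145] [100.31859241  48.63579119]
purple 715.0910034179688 -19.86663246154785 29.34978675842285
cream 404.68218994140625 -104.34779357910156 23.62799072265625
gold 502.5133056640625 146.9790802001953 34.79869842529297
```

The box sits at x 30–102 mm, y −63 to 49 mm, inside the frame, and the jars and tin have not moved.

```bash
python3 -c "
from cell import arm
print(arm.sign_off())"
```

```text
the job is handed in; nothing more can be done
None
```

The green gift box now lies bow up, wholly inside the white frame, after being pushed along standing and then tipped. The jars and the tin are where they were, and the job is handed in at about 10.7 s.

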